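# Load the panel reader and lock its carrier

## Task

Push the test-panel carrier along its channel under the reader head until it meets the end stop, then screw the lever bolt beside it clockwise, with its lever standing up, until it is snug, and only then fold the lever down flat to lock it. Let go of everything and leave the bottle, the jar and the tip box where they are.

Things in the scene. Friction and masses are not known exactly. Their poses are not given: they have to be found in the camera images.
- reader: Benchtop panel reader, fixed, yaw within 0.3 rad. Origin on the bench on its channel's centre line; x along the channel away from the robot, z up. Mm in its frame: grey bed x -160 to 150, y -127 to 117, top z 30; rails' inner faces at y 56.5 (top z 46) and -86.5 (top z 40). A boss on the right rail (-y), robot side of the head, holds a lever bolt whose axis points up along (-0.5, 0, 0.866).
- head_under (a point): Middle of the white reader head's underside, 24 mm above the bed, 57 mm along the reader's x, y = 0. In the reader's frame (mm) the head fills x -6 to 120, y -56 to 110, z 54 to 160, on a column at y over 69. Nothing hangs over the channel at x below -6.
- end_stop (a point): Middle of the dark end stop's face, across the far end of the channel: x = 120 mm, y = 0, z = 37 mm in the reader's frame.
- carrier: Loose aluminium tray, 0.25 to 0.5 kg, with a white 40-well panel; slides on the bed between the rails (1.5 mm play each side), 45 to 90 mm short of home. Origin: underside, channel centre line, mid-length; x to the end stop. Plate x -70 to 70, y -85 to 55, 5 mm thick; panel 118 x 72, top at 18 mm. Upright push lip at its rear (robot) end: x -70 to -65, y -32 to 32, 22 mm high.
- carrier_front (a point): Middle of the carrier's leading edge (its x = 70, y = 0, z = 2.5 mm). Home: it touches the end stop, x = 120 mm in the reader's frame.
- carrier_push (a point): Middle of the lip's rear face (the carrier's x = -70, y = 0), 14 mm above the bed: where to push. When home it is at x = -20 mm in the reader's frame, only 14 mm in front of the head's face, so a vertical gripper's body would meet the head: lean the tool back about 30 degrees.
- boss_top (a point): Point on the bolt's axis at the top of the boss, fixed in the reader (its x = -47, y = -76, z = 68.6 mm). The boss is an aluminium cylinder 26 mm across, leaning back 30 degrees from vertical towards the reader's -x (the robot).
- bolt (a joint): Turn of the lever bolt, rad: 0 = snug (hard stop), larger = unscrewed; starts 2.2 to 3.2. Clockwise from above screws it in, 2.55 mm along its axis per rad. Takes 0.06 N m, stays where left. Turn it by the standing lever, in 2 or 3 grasps. Snug, its nose stands behind the carrier's rear edge; it cannot go in over the carrier. Head: dark collar 28 mm across; cheeks end 6 mm above the pin.
- lever_pivot (a point): Middle of the lever's pin, on the bolt's axis: 13 mm, plus 2.55 mm per rad of joint bolt, beyond boss_top along the axis. With the bolt snug the pin lies along (0.866, 0, 0.5) in the reader's frame and the lever folds to the reader's right (-y); unscrewed by q, pin and fold direction are turned by q, anticlockwise from above, about the bolt's axis.
- lever (a joint): Fold of the flip lever about its pin, rad: 0 = standing up along the bolt's axis, 1.571 = folded flat across it (hard stop); starts at 0 to 0.1. Stiff (about 0.07 N m), stays where it is left. The lever is a plain steel paddle 18 mm wide (along its pin) x 10 mm thick, reaching 62 mm beyond the pin.
- lever_tip (a point): Free end of the lever, 62 mm from the pin, mid-width.
- reagent_bottle: Bystander: white bottle 60 mm across, 130 mm high, loose; origin under its base.
- specimen_jar: Bystander: clear jar 64 mm across, 75 mm high, loose; origin under its base.
- tip_box: Bystander: grey box with white lid 122 x 87 x 65 mm, loose; origin under its base.
There are look-alikes about, which are no part of the job. What is meant by the carrier is not orange, and is the larger of those in its own colour.

How it is judged:
On the way, in this order (a step that is already met when the one before it is completed fails the run):
1. the carrier is fully home against the end stop (within 3 mm) and still (x of carrier_front in the frame of reader above 0.117 m and linear speed of carrier below 0.01 m/s), for 0.2 s.
2. the bolt is screwed in snug (within 0.12 rad), the carrier still home (x of carrier_front in the frame of reader above 0.117 m and value of joint bolt below 0.12 rad), for 0.2 s.
3. the lever is folded flat (within 0.15 rad), bolt snug, carrier home (all of step 2 and value of joint lever above 1.42 rad), for 0.2 s.
At the end, for the whole second after the job is handed in: The carrier's leading edge is within 3 mm of the end stop, the bolt within 0.12 rad of its snug stop, the lever within 0.15 rad of flat, all at rest and let go (all of step 3 and linear speed of carrier below 0.01 m/s and velocity of joint lever between -0.05 and 0.05 rad/s and velocity of joint bolt between -0.05 and 0.05 rad/s); the robot touches nothing.
It fails at once if the lever is folded past 0.7 rad while the bolt is still more than 0.3 rad from snug (value of joint lever above 0.7 rad and value of joint bolt above 0.3 rad).
It fails at once if the bottle, the jar or the tip box is moved more than 30 mm (distance of any of reagent_bottle, specimen_jar, tip_box from where it was at the start of the episode above 0.03 m).
It also fails if it takes over 69 s, if anything falls off the work surface, if the arm or the gripper's body presses on something with over 40 N, if the wrist force passes 120 N, or if a joint passes its speed limit or range.

## Robot

A 6-joint arm with a two-finger parallel gripper is mounted at the origin on the work surface. World frame = base frame: x ahead of the robot, y to its left, z up, the work surface at z = 0. Lengths are in m, angles in rad, forces in N, time in s.
With the tool pointing down it reaches from about 0.425 to 0.925 m from the base axis. Payload 12.5 kg.
Tool frame: the origin (TCP) lies at the very end of the fingers, on their centre line; the grasp point (between the pads) lies 19 mm behind it; z points along the fingers, x is the direction in which the jaws open and shut, and the axes are right-handed (so a half turn about z gives the same grasp; the last joint's range is limited). The gripper opens to 85 mm and grips with 20 to 120 N. Pads are 22 mm wide; open, the fingers measure 114 mm over their backs; the gripper's body (76 mm by 85 mm) begins 54 mm behind the grasp point. The pads swing forward as they close: fully open they stand 13 mm farther back than shut.
Start: joints at [-1.302, 0.491, 1.559, -0, 1.092, -0.106], TCP at [0.229, -0.582, 0.231] pointing down, gripper open.
Joint ranges: [-3.1, 3.1], [-0.84, 2.19], [0.05, 2.79], [-1.13, 4.28], [0.06, 2.93], [-2.69, 2.69]. Speed limits (rad/s): [2.22, 2.22, 2.79, 3.14, 3.14, 3.14].

## Interface

Orientations are given as a rotation vector (axis times angle).
In Python, from rig import r gives the robot as it stands. The module is installed in compiled form; this text tells all that it offers.
- The arm moves only by the tool send_rows, never from a script. Its argument "increments" is a list of rows, each a list of 7 numbers: the turn, a rotation vector about the tool's x, y, z in degrees, then the shift along the tool's x, y, z in cm, then the opening in per cent of the stroke, from 0 (shut) to 100 (fully open). A call has 1 to 12 rows; each row is the pose to reach, as a shift and turn from the pose commanded when the call began, along the tool's axes at that moment; what a row does not reach only later rows make up. A row lasts 1/12 s, in which the tool goes at most 41.7 mm and 7.16 degrees, less where a joint would pass 70% of its speed; a pose out of reach is approached as far as the arm can. A call with a gripper value outside its range is refused whole. The fingers move at their own pace and stop on an object; "force" is the grip in N (left out, the last holds). Time passes only in rows, so rows that repeat a pose let the fingers close. It gives the time, the measured TCP pose, the force and the opening at its end, in the units of the state.
- r.observe(): the state, without advancing time (a new reading comes with each control period).
- r.get_image(name): name is "side" or "top" or "wrist"; returns a dict with "image" (384x512x3 uint8, red, green, blue), "z_map" (384x512 float32, m along the optical axis (not along the pixel's ray), 0 where there is no reading), "fx", "fy", "cx", "cy" (pixels), "rvec" (rotation vector, rad) and "tvec" (3), from world to camera coordinates, as OpenCV has them. Camera axes: x right, y down, z forward; pixel columns grow to the right and rows downward; lengths in m; the calibration is good to about 2 mm. A picture is of the moment at which its call begins.
- r.hand_in(): hands the job in, once; it reports no verdict.
Trained networks look in the newest picture that a camera, given by its name, has taken for a name from the list of things; names that differ only in an ending like _2 or _b are one class to them, and where a whole thing is asked for, a point or a joint stands for the part that bears it (a point fixed in the world has none). Each returns a list of dicts, best first, with "score" (0 to 1); they miss things now and then, are a little off and sometimes report something else, mostly with a low value. They report only what shows in the picture. A call takes as long as a camera call. They do not tell look-alikes from the thing itself.
- r.look_for(thing, camera): "bbox" ([left, top, width, height] as shares, 0 to 1, of the picture: columns of its width, rows of its height, round what is visible of it).
- r.pinpoint(thing, camera): "centre" ([column, row] as shares, 0 to 1, of the picture: columns of its width, rows of its height: a listed point, or the origin of a listed thing).
The state is a dict: "time": time; "joint_positions": joint angles; "joint_vel": joint speeds; "joint_torque": joint torques, N m; "tcp_pos": TCP position; "ee_rot": TCP orientation; "ft_force": force on the tool from outside, world axes, zero at the start; "ft_torque": the same for the moment, N m; "opening": finger opening in m.
Only numpy, scipy, OpenCV 4.12 (cv2) and the standard library are available. Lean on these libraries where they do the work, as an engineer would, in place of code of your own. Each camera call takes 0.05 s, during which the arm holds its last target.

## Working session

There is one attempt and no reset: what is moved stays moved. The work goes in short steps, Python scripts to look and compute and a tool call to move; the robot and the scene stay as the last step left them, time stands still between calls to the robot, and variables do not carry over. Pictures are saved under pics/ and viewed, and the job is handed in when it is done.

Besides the shell and the picture viewer there is one more tool, called after "Request:" in YAML: its name, and indented under it one key for each argument. send_rows: Moves the arm, as the interface text tells. Its arguments: {"type":"object","properties":{"increments":{"type":"array","items":{"type":"array","items":{"type":"number"}}},"force":{"type":"number"}},"required":["increments"]}

```bash
mkdir -p pics; python3 - <<'E'
from rig import r
import cv2,json,numpy as np
print(r.observe())
for n in ["side","top","wrist"]:
    d=r.get_image(n); cv2.imwrite(f"pics/{n}0.png",cv2.cvtColor(d["image"],cv2.COLOR_RGB2BGR))
    np.savez(f"{n}0.npz",**d)
    for t in ["reader","carrier","carrier_front","carrier_push","boss_top","lever_pivot","lever_tip","end_stop","head_under","reagent_bottle","specimen_jar","tip_box"]:
        print(n,t,[(np.round(np.array(x["centre"])*[512,384],1).tolist(),round(x["score"],2)) for x in r.pinpoint(t,n)])
E
```

```text
{'time': 0.0, 'joint_positions': array([-1.30163109e+00,  4.91547339e-01,  1.55946728e+00, -3.32965945e-06,
        1.09169268e+00, -1.05633941e-01]), 'joint_vel': array([-1.15563922e-03, -1.11570181e-03, -3.30751521e-05, -1.68729295e-04,
       -5.89648276e-04, -8.50620007e-04]), 'joint_torque': array([ 6.61669837e-04, -6.18463898e+01, -2.61587209e+01, -9.52636992e-05,
        4.15794391e-03, -4.55335294e-05]), 'tcp_pos': array([ 0.228742  , -0.58138732,  0.23072919]), 'ee_rot': array([-2.59582036e+00,  1.76827676e+00,  1.33774383e-03]), 'ft_force': array([-0.62767251,  0.17035135, -0.41913689]), 'ft_torque': array([-0.00140389,  0.02808149, -0.02257532]), 'opening': 0.08549500529558622}
side reader [([227.1, 215.8], 0.69)]
side carrier [([229.3, 210.6], 0.9), ([166.0, 264.3], 0.65), ([298.5, 314.2], 0.63)]
side carrier_front [([182.1, 253.5], 0.9), ([305.8, 291.3], 0.71)]
side carrier_push [([149.9, 265.6], 0.9), ([250.0, 212.6], 0.87), ([285.5, 330.3], 0.69)]
side boss_top [([252.5, 191.7], 0.59)]
side lever_pivot [([251.5, 186.2], 0.47)]
side lever_tip [([260.0, 176.9], 0.4)]
sid
[... 315 characters left out ...]
], 0.27)]
top carrier_front [([194.7, 158.6], 0.58), ([201.7, 261.5], 0.58)]
top carrier_push [([170.5, 141.8], 0.92), ([252.7, 183.5], 0.8), ([156.9, 260.5], 0.71)]
top boss_top [([270.4, 177.8], 0.63)]
top lever_pivot [([269.8, 178.0], 0.38)]
top lever_tip [([273.2, 182.7], 0.48)]
top end_stop []
top head_under [([243.4, 151.5], 0.59)]
top reagent_bottle [([146.6, 197.7], 0.51), ([359.2, 156.7], 0.3)]
top specimen_jar []
top tip_box [([358.3, 155.0], 0.62)]
wrist reader []
wrist carrier []
wrist carrier_front []
wrist carrier_push []
wrist boss_top []
wrist lever_pivot []
wrist lever_tip []
wrist end_stop []
wrist head_under []
wrist reagent_bottle []
wrist specimen_jar []
wrist tip_box []
```

```bash
python3 - <<'E'
import cv2
for n in ["side","top"]:
    i=cv2.imread(f"pics/{n}0.png"); cv2.imwrite(f"pics/{n}0b.png",cv2.resize(i,(768,576),interpolation=cv2.INTER_CUBIC))
E
```

```text
(no output)
```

View pics/side0b.png

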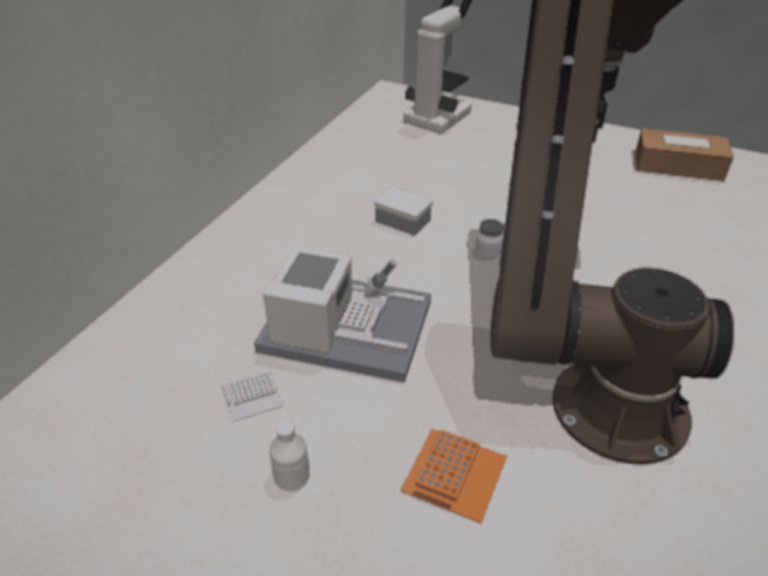

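View pics/top0b.png

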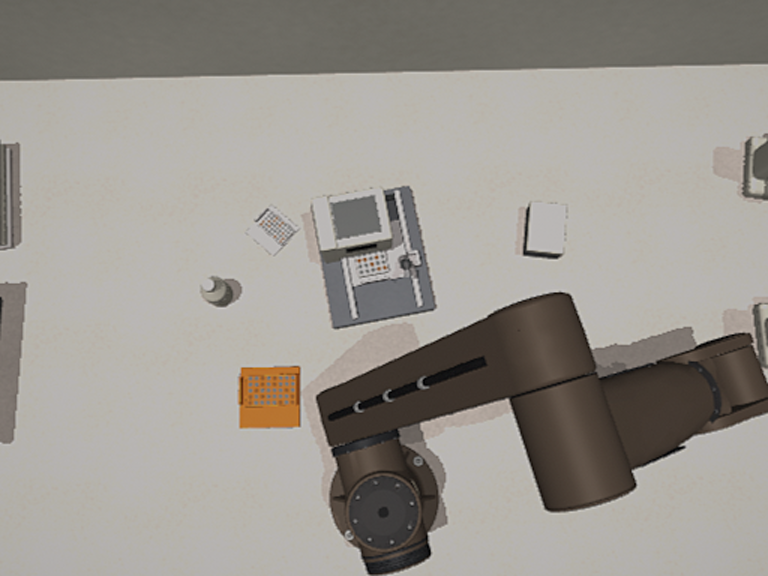

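Candidates for the carrier (pixels in the 768-wide top view): the aluminium tray with white panel inside the reader (372,265); a small white tray on the bench (272,230); an orange tray (270,396). Orange is excluded and the larger of the white/aluminium ones is in the channel, so I choose that one. Next I'll crop and fit the reader.

```bash
cat > h.py <<'E'
import numpy as np,cv2
from scipy.spatial.transform import Rotation as R
def cloud(d):
    z=d["z_map"]; v,u=np.mgrid[0:384,0:512]
    p=np.stack([(u-d["cx"])/d["fx"]*z,(v-d["cy"])/d["fy"]*z,z],-1)
    Rm=R.from_rotvec(np.array(d["rvec"]).ravel()).as_matrix()
    w=(p-np.array(d["tvec"]).ravel())@Rm
    w[z==0]=np.nan
    return w
def proj(d,P):
    P=np.atleast_2d(P).astype(float)
    K=np.array([[d["fx"],0,d["cx"]],[0,d["fy"],d["cy"]],[0,0,1]],float)
    return cv2.projectPoints(P.reshape(-1,1,3),np.array(d["rvec"],float),np.array(d["tvec"],float),K,None)[0].reshape(-1,2)
def crop(im,c,hw,s,name):
    x0,y0=int(c[0]-hw[0]),int(c[1]-hw[1]);x0=max(x0,0);y0=max(y0,0)
    k=im[y0:y0+2*hw[1],x0:x0+2*hw[0]]
    cv2.imwrite(name,cv2.resize(cv2.cvtColor(k,cv2.COLOR_RGB2BGR),None,fx=s,fy=s,interpolation=cv2.INTER_CUBIC))
E
python3 - <<'E'
from h import *
d=dict(np.load("top0.npz")); s=dict(np.load("side0.npz"))
crop(d["image"],(249,170),(60,55),6,"pics/tc0.png")
w=cloud(d)
print("tc cam pos",-R.from_rotvec(d["rvec"].ravel()).as_matrix().T@d["tvec"].ravel(), "fx",d["fx"])
ws=cloud(s); print("side cam",-R.from_rotvec(s["rvec"].ravel()).as_matrix().T@s["tvec"].ravel(),s["fx"])
for n,uv in [("bed",(253,200)),("head",(240,145)),("tray",(249,175)),("small",(181,152)),("table",(300,180)),("box",(364,153)),("bottle",(143,193))]:
    print(n,w[uv[1],uv[0]])
for n,uv in [("bed",(270,215)),("jar",(327,155)),("box",(270,135)),("bottle",(193,310)),("lever",(258,178))]: print(n,ws[uv[1],uv[0]])
E
```

```text
tc cam pos [ 0.1622968  -0.01008944  1.65135559] fx 465.50978417258636
side cam [0.06889809 0.91078264 0.94534965] 440.5640192084603
bed [0.45053515 0.00297666 0.02616701]
head [0.61545009 0.04211253 0.15449139]
tray [0.53739408 0.01539378 0.0449108 ]
small [0.63616927 0.26320447 0.01350468]
table [ 0.5246152  -0.16822084  0.00386525]
box [ 0.60191329 -0.38918102  0.07189367]
bottle [0.46808911 0.37545498 0.10471037]
bed [ 0.44156114 -0.01566673  0.0277807 ]
jar [ 0.36708486 -0.33934108  0.07026489]
box [ 0.60036413 -0.38063839  0.06480138]
bottle [0.45584889 0.40912266 0.07389289]
lever [ 0.50143315 -0.05558686  0.12376017]
```

View pics/tc0.png

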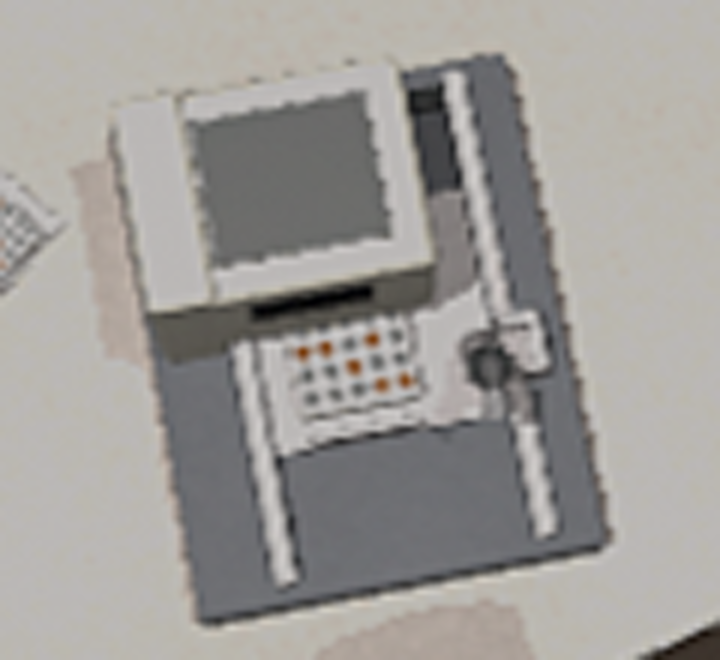

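```bash
cat >> h.py <<'E'
def rd(p,P): # reader->world
    c,s=np.cos(p[2]),np.sin(p[2]); P=np.atleast_2d(P)
    return P@np.array([[c,s,0],[-s,c,0],[0,0,1]])+[p[0],p[1],0]
E
python3 - <<'E'
from h import *
from scipy.optimize import least_squares
d=dict(np.load("top0.npz"))
# rail ends & bed corners & head corners
P=np.array([[-160,117,30],[-160,-127,30],[150,-127,30],[-6,110,160],[-6,-56,160],[120,-56,160],[120,110,160]])/1000
uv=np.array([[198,618],[608,541],[508,57],[150,312],[436,264],[392,60],[112,102]])/6+[189,115]-0.4
f=lambda p:(proj(d,rd(p,P))-uv).ravel()
o=least_squares(f,[0.56,0.03,0.2],loss='soft_l1'); print(o.x,f(o.x).round(1).reshape(-1,2).tolist())
p=o.x
# refine with cloud: head top, bed height check
w=cloud(d);
im=d["image"].copy()
im=cv2.resize(im[115:225,189:309],None,fx=6,fy=6,interpolation=cv2.INTER_CUBIC)
def line(A,c):
    q=((proj(d,rd(p,np.array(A)/1000.))-[189,115]+0.4)*6).astype(int); cv2.polylines(im,[q.reshape(-1,1,2)],False,c,1)
line([[-160,117,30],[-160,-127,30],[150,-127,30],[150,117,30],[-160,117,30]],(255,0,0))
line([[-6,110,160],[-6,-56,160],[120,-56,160],[120,110,160],[-6,110,160]],(0,255,0))
line([[-160,56.5,46],[0,56.5,46]],(0,0,255));line([[-160,-86.5,40],[150,-86.5,40]],(0,0,255))
b=np.array([-47,-76,68.6]);a=np.array([-.5,0,.866])
line([b,b+a*19,b+a*81],(255,0,255))
cv2.imwrite("pics/fit0.png",cv2.cvtColor(im,cv2.COLOR_RGB2BGR))
E
```

```text
[0.56337982 0.0252198  0.16444295] [[-0.0, 0.8], [-0.1, 1.1], [-0.2, -0.6], [-0.8, 0.6], [0.9, -0.4], [1.3, -2.0], [-0.6, -0.2]]
```

View pics/fit0.png

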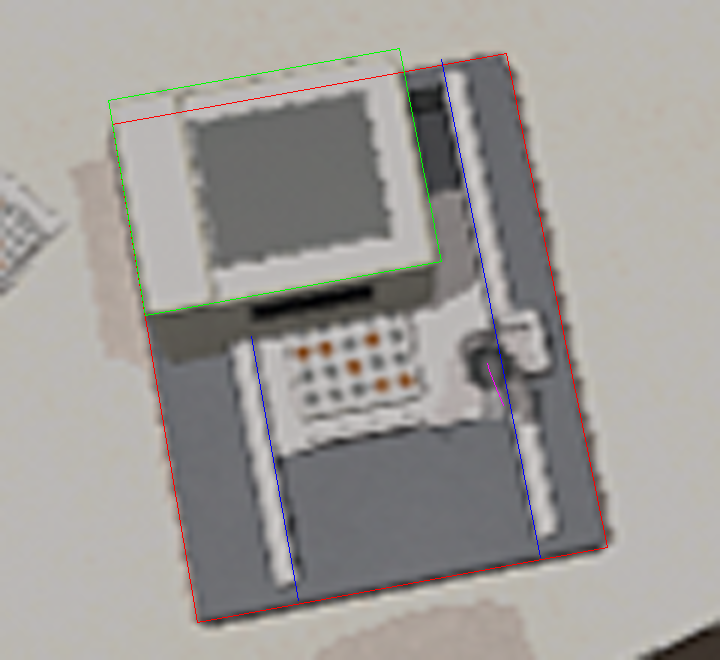

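View pics/wrist0.png

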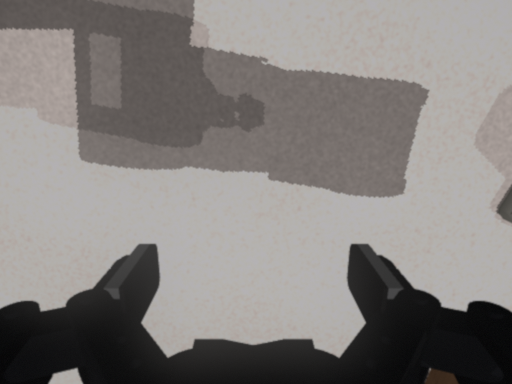

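```bash
cat >> h.py <<'E'
def toolR(yaw,lean,spin):
    # tool z = forward/down leaned; spin=0: tool x along reader -y?  returns matrix cols x,y,z in world
    fwd=np.array([np.cos(yaw),np.sin(yaw),0]); left=np.array([-np.sin(yaw),np.cos(yaw),0]); up=np.array([0,0,1.])
    z=np.sin(lean)*fwd-np.cos(lean)*up
    x=left; y=np.cross(z,x)
    M=np.stack([x,y,z],1)
    return M@R.from_euler('z',spin).as_matrix()
def delta(o,pos,M):
    R0=R.from_rotvec(o["ee_rot"]).as_matrix()
    t=R.from_matrix(R0.T@M).as_rotvec()*180/np.pi
    s=R0.T@(np.array(pos)-o["tcp_pos"])*100
    return np.round(t,1).tolist(),np.round(s,2).tolist()
E
python3 - <<'E'
from rig import r
from h import *
o=r.observe(); d=r.get_image("wrist")
Rc=R.from_rotvec(d["rvec"].ravel()).as_matrix(); c=-Rc.T@d["tvec"].ravel()
R0=R.from_rotvec(o["ee_rot"]).as_matrix()
print("cam in tool",R0.T@(c-o["tcp_pos"]),"\naxes in tool",(R0.T@Rc.T).round(3),d["fx"])
print(R0.round(3))
p=[0.563,0.025,0.164]
for sp in [0,90,180,-90]:
  for t in [[-.2,-.03,.28]]:
    M=toolR(p[2],np.pi/6,np.radians(sp)); print(sp,rd(p,t)[0],delta(o,rd(p,t)[0],M))
E
```

```text
cam in tool [ 0.000426   -0.06996538 -0.14198431] 
axes in tool [[ 1.     0.001 -0.001]
 [-0.001  0.96   0.28 ]
 [ 0.001 -0.28   0.96 ]] 319.81197306235845
[[ 0.366 -0.931  0.   ]
 [-0.931 -0.366 -0.   ]
 [ 0.    -0.    -1.   ]]
0 [ 0.37058155 -0.03725063  0.28      ] ([-4.6, 43.6, -162.5], [-45.47, -33.12, -4.87])
90 [ 0.37058155 -0.03725063  0.28      ] ([20.4, 25.2, -76.0], [-45.47, -33.12, -4.87])
180 [ 0.37058155 -0.03725063  0.28      ] ([29.9, 3.2, 11.8], [-45.47, -33.12, -4.87])
-90 [ 0.37058155 -0.03725063  0.28      ] ([26.6, -21.6, 99.5], [-45.47, -33.12, -4.87])
```

```bash
python3 - <<'E'
from rig import r
from h import *
o=r.observe(); p=[0.563,0.025,0.164]
M=toolR(p[2],np.pi/6,np.pi); t=rd(p,[-.11,-.04,.26])[0]; print(t,delta(o,t,M))
E
```

```text
[ 0.4610066  -0.03242253  0.26      ] ([29.9, 3.2, 11.8], [-42.61, -41.71, -2.87])
```

Request:
send_rows:
  increments:
    - [29.9,3.2,11.8,-42.6,-41.7,-3,100]
    - [29.9,3.2,11.8,-42.6,-41.7,-3,100]
    - [29.9,3.2,11.8,-42.6,-41.7,-3,100]
    - [29.9,3.2,11.8,-42.6,-41.7,-3,100]
    - [29.9,3.2,11.8,-42.6,-41.7,-3,100]
    - [29.9,3.2,11.8,-42.6,-41.7,-3,100]
    - [29.9,3.2,11.8,-42.6,-41.7,-3,100]
    - [29.9,3.2,11.8,-42.6,-41.7,-3,100]
    - [29.9,3.2,11.8,-42.6,-41.7,-3,100]
    - [29.9,3.2,11.8,-42.6,-41.7,-3,100]
    - [29.9,3.2,11.8,-42.6,-41.7,-3,100]
    - [29.9,3.2,11.8,-42.6,-41.7,-3,100]

```text
time: 3.0
tcp_pos: [0.4235, -0.1199, 0.257]
ee_rot: [-2.061, 1.749, -0.472]
ft_force: [1.2, -0.9, 0.0]
opening: 0.0852
```

```bash
python3 - <<'E'
from rig import r
from h import *
o=r.observe(); p=[0.563,0.025,0.164]
M=toolR(p[2],np.pi/6,np.pi); t=rd(p,[-.11,-.04,.26])[0]; print(o["tcp_pos"],o["joint_positions"],delta(o,t,M))
E
```

```text
[ 0.42353435 -0.11992717  0.25698589] [-0.64314122  0.07217384  2.22137     0.71144694  0.58585859  0.21360454] ([-0.1, -0.1, -0.0], [-8.03, -4.58, 2.3])
```

Request:
send_rows:
  increments:
    - [0,0,0,-8,-4.6,2.3,100]
    - [0,0,0,-8,-4.6,2.3,100]
    - [0,0,0,-8,-4.6,2.3,100]
    - [0,0,0,-8,-4.6,2.3,100]
    - [0,0,0,-8,-4.6,2.3,100]

```text
time: 3.42
tcp_pos: [0.4609, -0.0335, 0.2596]
ee_rot: [-2.064, 1.746, -0.469]
ft_force: [-0.1, 0.1, 0.4]
opening: 0.0855
```

```bash
python3 - <<'E'
from rig import r
from h import *
o=r.observe(); print(o["tcp_pos"],o["joint_positions"])
d=r.get_image("wrist"); np.savez("wrist1.npz",**d,o_pos=o["tcp_pos"],o_rot=o["ee_rot"])
crop(d["image"],(256,192),(256,192),1.5,"pics/wrist1.png")
for t in ["reader","carrier","carrier_push","boss_top","lever_pivot","lever_tip"]:
    print(t,[(np.round(np.array(x["centre"])*[512,384],1).tolist(),round(x["score"],2)) for x in r.pinpoint(t,"wrist")])
E
```

```text
[ 0.46088771 -0.0334968   0.25957191] [-0.35665007  0.08457306  2.19726315  0.5894277   0.46507846  0.56843377]
reader [([226.0, 179.2], 0.79)]
carrier [([221.1, 171.8], 0.6)]
carrier_push [([56.4, 74.3], 0.68)]
boss_top [([284.9, 198.7], 0.58)]
lever_pivot [([288.7, 209.0], 0.78)]
lever_tip [([291.9, 234.3], 0.74)]
```

View pics/wrist1.png

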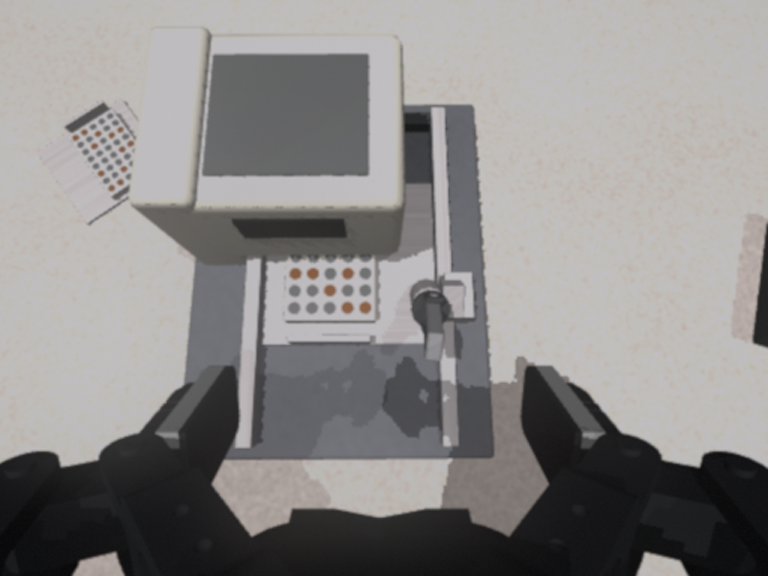

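```bash
cat > fit.py <<'E'
from h import *
from scipy.optimize import least_squares
d=dict(np.load("wrist1.npz"))
# depth checks
w=cloud(d)
for uv in [(215,255),(180,270),(310,200),(240,75),(215,235)]: print(uv,w[uv[1],uv[0]].round(4),d["image"][uv[1],uv[0]])
obs=[([-160,-127,30],[150,-127,30],[(493,457),(474,106),(484,280)]),
     ([-160,117,30],[-160,-127,30],[(492,457),(250,459)]),
     ([-160,56.5,46],[0,56.5,46],[(255,446),(263,262)]),
     ([-160,-86.5,40],[150,-86.5,40],[(443,444),(432,110),(437,200)]),
     ([150,-127,30],[150,0,30],[(474,106),(410,106)])]
def f(p):
    e=[]
    for A,B,us in obs:
        a,b=proj(d,rd(p,np.array([A,B])/1000.)); n=np.array([-(b-a)[1],(b-a)[0]]); n/=np.linalg.norm(n)
        for u in us: e.append(n@(np.array(u)/1.5-0.17-a))
    return np.array(e)
o=least_squares(f,[0.563,0.025,0.164],loss='soft_l1',f_scale=.5); p=o.x; print(p,f(p).round(2))
im=cv2.resize(d["image"],None,fx=1.5,fy=1.5,interpolation=cv2.INTER_CUBIC)
def line(A,c):
    q=((proj(d,rd(p,np.array(A)/1000.))+.17)*1.5).astype(int); cv2.polylines(im,[q.reshape(-1,1,2)],False,c,1)
line([[-160,117,30],[-160,-127,30],[150,-127,30],[150,117,30],[-160,117,30]],(255,0,0))
line([[-6,110,160],[-6,-56,160],[120,-56,160],[120,110,160],[-6,110,160]],(0,255,0))
line([[-160,56.5,46],[0,56.5,46]],(0,0,255));line([[-160,-86.5,40],[150,-86.5,40]],(0,0,255))
b=np.array([-47,-76,68.6]);a=np.array([-.5,0,.866])
for q in (2.2,3.2): line([b,b+a*(13+2.55*q),b+a*(75+2.55*q)],(255,0,255))
for off in (45,60,75,90): line([[-20-off,-85,35],[-20-off,55,35]],(255,255,0))
cv2.imwrite("pics/fit1.png",cv2.cvtColor(im[80:480,130:530],cv2.COLOR_RGB2BGR))
E
python3 fit.py
```

```text
(215, 255) [0.4595 0.0118 0.0281] [105 106 111]
(180, 270) [0.4355 0.0489 0.0299] [ 99  99 105]
(310, 200) [ 0.5384 -0.0878  0.0559] [190 187 189]
(240, 75) [0.6218 0.0055 0.1544] [ 99 101 101]
(215, 235) [0.4827 0.0163 0.0292] [112 114 119]
[0.56160789 0.02289431 0.17052217] [-1.23 -0.58 -0.52 -1.08 -0.25  2.99  1.16 -0.13 -0.16  1.21 -2.43 -2.33]
```

View pics/fit1.png

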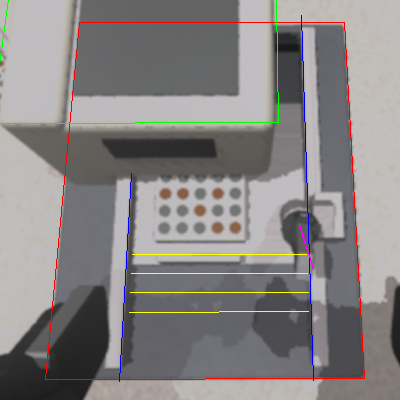

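```bash
cat > fit2.py <<'E'
from h import *
from scipy.optimize import least_squares
d=dict(np.load("wrist1.npz"))
obs=[([-160,-127,30],[150,-127,30],[(493,457),(474,106),(484,280)]),
     ([-160,117,30],[-160,-127,30],[(492,457),(250,459)]),
     ([-160,56.5,30],[0,56.5,30],[(255,446),(263,262)]),
     ([-160,-86.5,30],[150,-86.5,30],[(443,444),(432,110),(437,200)]),
     ([150,-127,30],[150,0,30],[(474,106),(410,106)])]
dt=dict(np.load("top0.npz"))
Pt=np.array([[-160,117,30],[-160,-127,30],[150,-127,30]])/1000; ut=np.array([[198,618],[608,541],[508,57]])/6+[189,115]-0.4
def cam(d,q):
    e=dict(d); e["rvec"]=(R.from_rotvec(q[:3])*R.from_rotvec(d["rvec"].ravel())).as_rotvec(); e["tvec"]=d["tvec"].ravel()+q[3:]; return e
def f(v):
    p=v[:3]; e=[]; c=cam(d,v[4:10])
    for A,B,us in obs+[([-20-v[3]*1000,-85,35],[-20-v[3]*1000,55,35],[(270,345),(415,343)])]:
        a,b=proj(c,rd(p,np.array([A,B])/1000.)); n=np.array([-(b-a)[1],(b-a)[0]]); n/=np.linalg.norm(n)
        for u in us: e.append(n@(np.array(u)/1.5-0.17-a))
    c2=cam(dt,v[10:16])
    e+=list((proj(c2,rd(p,Pt))-ut).ravel())
    for k in (4,10): e+=list(v[k:k+3]/.003)+list(v[k+3:k+6]/.002)
    return np.array(e)
o=least_squares(f,[0.563,0.025,0.164,.06]+[0]*12); v=o.x; print(v[:4],f(v).round(2)[:20]); print(v[4:].round(4))
E
python3 fit2.py
```

```text
[0.56264178 0.02361455 0.16771434 0.05227815] [-0.47 -0.53 -0.11 -1.24  0.1  -0.57 -2.52  1.52  0.62  2.22 -1.03 -1.08
 -0.69  0.69  0.4   0.8   0.23  0.84 -0.12 -0.74]
[-0.0022 -0.0011  0.0006  0.0004  0.0013  0.0005 -0.0002 -0.0001 -0.0003
 -0.0006 -0.0011  0.0002]
```

```bash
cat >> h.py <<'E'
PR=[0.5626,0.0236,0.1677]
def go(t,lean=np.pi/6,spin=np.pi,o=None):
    from rig import r
    o=o or r.observe()
    M=toolR(PR[2],lean,spin); d=delta(o,rd(PR,np.array(t)/1000.)[0],M); print(t,d)
def rpos(o):
    P=np.array(o["tcp_pos"]); c,s=np.cos(PR[2]),np.sin(PR[2]); q=P-[PR[0],PR[1],0]
    return np.array([c*q[0]+s*q[1],-s*q[0]+c*q[1],q[2]])*1000
E
python3 - <<'E'
from rig import r
from h import *
o=r.observe(); print(rpos(o)); go([-125,8,120]); go([-115,8,41])
E
```

```text
[-110.27435716  -41.09312242  259.42548537]
[-125, 8, 120] ([-0.0, -0.2, -0.3], [-4.91, 8.27, 11.32])
[-115, 8, 41] ([-0.0, -0.2, -0.3], [-4.92, 11.36, 18.66])
```

Request:
send_rows:
  increments:
    - [0,0,0,-4.9,2,0,0]
    - [0,0,0,-4.9,3,0,0]
    - [0,0,0,-4.9,3,0,0]
    - [0,0,0,-4.9,3,0,0]
    - [0,0,0,-4.9,3,0,0]
    - [0,0,0,-4.9,3,0,0]
    - [0,0,0,-4.9,8.3,11.3,0]
    - [0,0,0,-4.9,8.3,11.3,0]
    - [0,0,0,-4.9,8.3,11.3,0]
    - [0,0,0,-4.9,8.3,11.3,0]
    - [0,0,0,-4.9,8.3,11.3,0]
    - [0,0,0,-4.9,8.3,11.3,0]
  force: 60

```text
time: 4.77
tcp_pos: [0.4415, 0.0179, 0.1582]
ee_rot: [-2.046, 1.725, -0.459]
ft_force: [0.4, 0.7, -0.4]
opening: -0.0001
```

```bash
python3 - <<'E'
from rig import r
from h import *
o=r.observe(); print(rpos(o),o["opening"]); go([-115,8,41])
d=r.get_image("wrist"); np.savez("wrist2.npz",**d)
crop(d["image"],(256,192),(256,192),1.5,"pics/wrist2.png")
E
```

```text
[-120.32399838   14.56884828  158.17248207] -8.025359037039292e-05
[-115, 8, 41] ([-1.1, 1.2, -0.2], [0.88, 5.59, 10.29])
```

View pics/wrist2.png

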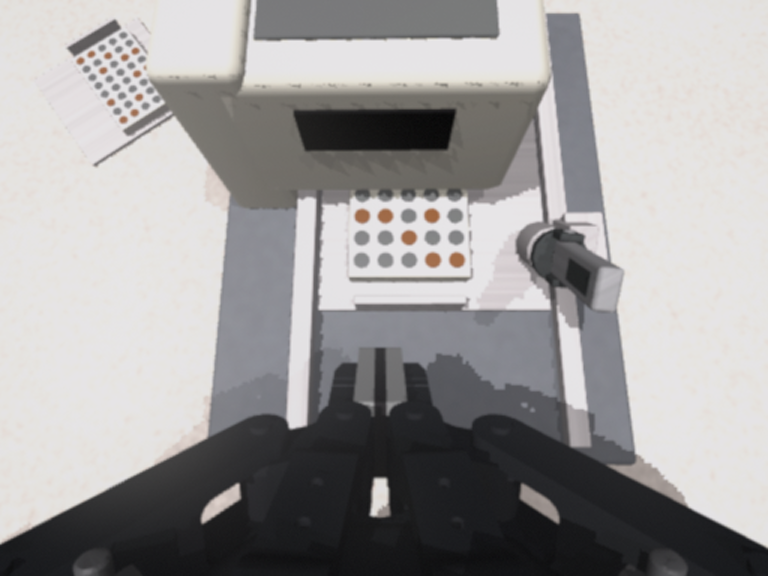

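Request:
send_rows:
  increments:
    - [-1.1,1.2,0,0.9,5.6,10.3,0]
    - [-1.1,1.2,0,0.9,5.6,10.3,0]
    - [-1.1,1.2,0,0.9,5.6,10.3,0]
    - [-1.1,1.2,0,0.9,5.6,10.3,0]
    - [-1.1,1.2,0,0.9,5.6,10.3,0]
    - [-1.1,1.2,0,0.9,5.6,10.3,0]
    - [-1.1,1.2,0,0.9,5.6,10.3,0]
    - [-1.1,1.2,0,0.9,5.6,10.3,0]

```text
time: 5.48
tcp_pos: [0.4468, 0.0133, 0.0403]
ee_rot: [-2.062, 1.75, -0.459]
ft_force: [-0.2, -0.9, 0.8]
opening: -0.0003
```

```bash
python3 - <<'E'
from rig import r
from h import *
o=r.observe(); print(rpos(o),o["joint_positions"],o["ft_force"]); go([-115,8,41]); go([-32,8,41])
E
```

```text
[-115.92014119    9.19034956   40.28033556] [-0.23351629  0.62030533  2.47950005  2.70115748  0.48199649 -1.52295134] [-0.16807727 -0.93912494  0.83890215]
[-115, 8, 41] ([0.2, 0.2, -0.3], [0.12, -0.12, -0.02])
[-32, 8, 41] ([0.2, 0.2, -0.3], [0.1, -7.32, 4.11])
```

Request:
send_rows:
  increments:
    - [0,0,0,0,-0.9,0.5,0]
    - [0,0,0,0,-1.5,0.85,0]
    - [0,0,0,0,-2.0,1.15,0]
    - [0,0,0,0,-2.5,1.45,0]
    - [0,0,0,0,-3.0,1.7,0]
    - [0,0,0,0,-3.5,2.0,0]
    - [0,0,0,0,-4.0,2.3,0]
    - [0,0,0,0,-4.5,2.6,0]
    - [0,0,0,0,-5.0,2.85,0]
    - [0,0,0,0,-5.5,3.15,0]
    - [0,0,0,0,-5.9,3.4,0]
    - [0,0,0,0,-6.2,3.55,0]

```text
time: 6.48
tcp_pos: [0.5174, 0.025, 0.0416]
ee_rot: [-2.064, 1.747, -0.465]
ft_force: [-3.9, -0.6, 0.3]
opening: -0.0001
```

```bash
python3 - <<'E'
from rig import r
from h import *
o=r.observe(); print(rpos(o),o["joint_positions"],o["ft_force"]);  go([-29,8,41])
d=r.get_image("wrist"); np.savez("wrist3.npz",**d)
crop(d["image"],(256,192),(256,192),1.5,"pics/wrist3.png")
E
```

```text
[-44.34229744   8.94948321  41.60788971] [-0.15972436  0.62188801  2.30739281  2.61804327  0.32791207 -1.35468483] [-3.86716103 -0.60845513  0.26527228]
[-29, 8, 41] ([0.1, 0.0, -0.1], [0.09, -1.3, 0.82])
```

View pics/wrist3.png

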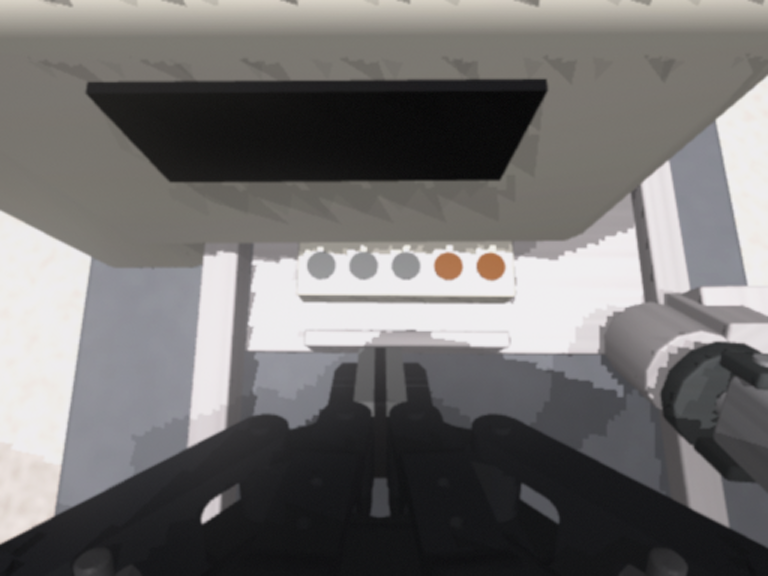

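Request:
send_rows:
  increments:
    - [0,0,0,0,-0.3,0.18,0]
    - [0,0,0,0,-0.5,0.3,0]
    - [0,0,0,0,-0.7,0.42,0]
    - [0,0,0,0,-0.9,0.54,0]
    - [0,0,0,0,-1.1,0.66,0]

```text
time: 6.95
tcp_pos: [0.5295, 0.0271, 0.0414]
ee_rot: [-2.064, 1.748, -0.465]
ft_force: [-7.5, -0.2, 6.4]
opening: 0.0002
```

Request:
send_rows:
  increments:
    - [0,0,0,0,-0.1,0.06,0]
    - [0,0,0,0,-0.1,0.06,0]

```text
time: 7.12
tcp_pos: [0.5309, 0.0273, 0.0414]
ee_rot: [-2.063, 1.747, -0.465]
ft_force: [-5.4, 0.6, 3.4]
opening: 0.0001
```

```bash
python3 - <<'E'
from rig import r
from h import *
o=r.observe(); print(rpos(o),o["ft_force"]);  go([-29,8,41])
E
```

```text
[-30.60264558   8.88892902  41.43533461] [-5.37033636  0.5605337   3.39809329]
[-29, 8, 41] ([0.1, 0.0, -0.1], [0.09, -0.12, 0.12])
```

Request:
send_rows:
  increments:
    - [0,0,0,0,-0.09,0.05,0]
    - [0,0,0,0,-0.17,0.1,0]

```text
time: 7.28
tcp_pos: [0.5325, 0.0276, 0.0413]
ee_rot: [-2.064, 1.748, -0.465]
ft_force: [-8.7, 0.8, 6.5]
opening: -0.0001
```

Request:
send_rows:
  increments:
    - [0,0,0,0,-0.09,0.05,0]
    - [0,0,0,0,-0.17,0.1,0]

```text
time: 7.45
tcp_pos: [0.5334, 0.0278, 0.0411]
ee_rot: [-2.065, 1.749, -0.463]
ft_force: [-17.4, -3.0, 12.5]
opening: 0.0
```

Request:
send_rows:
  increments:
    - [0,0,0,0,-0.09,0.05,0]
    - [0,0,0,0,-0.17,0.1,0]

```text
time: 7.62
tcp_pos: [0.5337, 0.0279, 0.0408]
ee_rot: [-2.066, 1.752, -0.461]
ft_force: [-27.8, -5.2, 18.4]
opening: 0.0002
```

```bash
python3 - <<'E'
from rig import r
from h import *
go([-60,8,60]); go([-125,-20,230]);
E
```

```text
[-60, 8, 60] ([0.4, 0.0, -0.2], [0.11, 1.85, -3.26])
[-125, -20, 230] ([0.4, 0.0, -0.2], [2.9, -0.9, -21.25])
```

Request:
send_rows:
  increments:
    - [0,0,0,0,1.0,-1.0,0]
    - [0,0,0,0,1.9,-3.3,0]
    - [0,0,0,0,1.9,-7,0]
    - [0,0,0,0,1.0,-11,0]
    - [0,0,0,0,0,-15,0]
    - [0,0,0,2.9,-0.9,-21.2,100]
    - [0,0,0,2.9,-0.9,-21.2,100]
    - [0,0,0,2.9,-0.9,-21.2,100]
    - [0,0,0,2.9,-0.9,-21.2,100]
    - [0,0,0,2.9,-0.9,-21.2,100]
    - [0,0,0,2.9,-0.9,-21.2,100]
    - [0,0,0,2.9,-0.9,-21.2,100]

```text
time: 8.62
tcp_pos: [0.4451, -0.0172, 0.2296]
ee_rot: [-2.064, 1.748, -0.465]
ft_force: [0.1, 0.6, 0.3]
opening: 0.0836
```

```bash
python3 - <<'E'
from rig import r
from h import *
o=r.observe(); print(rpos(o),o["joint_positions"]); go([-125,-20,230]);
d=r.get_image("wrist"); np.savez("wrist4.npz",**d)
crop(d["image"],(256,192),(256,192),1.5,"pics/wrist4.png")
for t in ["lever_pivot","lever_tip","boss_top","carrier_push"]:
    print(t,[(np.round(np.array(x["centre"])*[512,384],1).tolist(),round(x["score"],2)) for x in r.pinpoint(t,"wrist")])
E
```

```text
[-122.6406993   -20.58110694  229.63063633] [-0.32575796  0.11118998  2.2760847   0.71214804  0.36989912  0.45917785]
[-125, -20, 230] ([0.1, 0.0, -0.1], [-0.06, 0.19, -0.15])
lever_pivot [([310.0, 189.1], 0.68)]
lever_tip [([318.8, 211.0], 0.87)]
boss_top [([306.0, 180.2], 0.89)]
carrier_push [([55.8, 53.0], 0.74), ([230.1, 166.5], 0.7)]
```

View pics/wrist4.png

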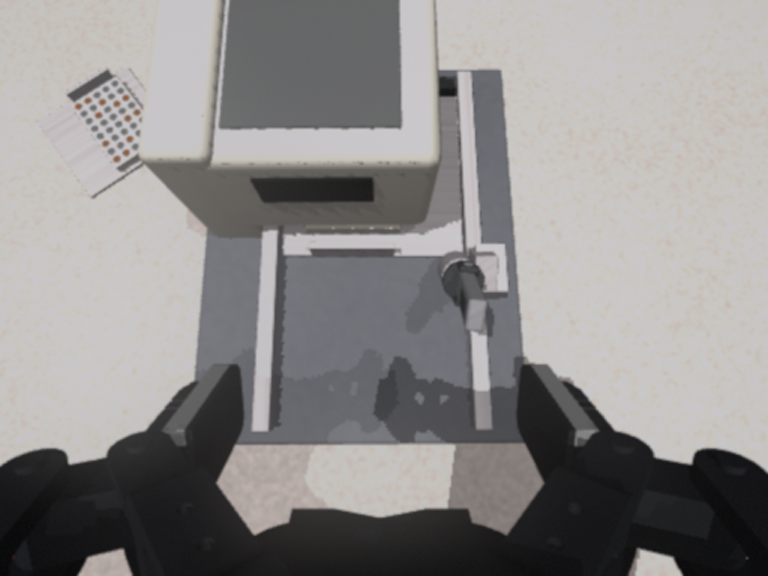

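```bash
python3 - <<'E'
from h import *
d=dict(np.load("wrist4.npz"))
# backproject pixel to plane z
def bp(u,v,z):
    Rm=R.from_rotvec(d["rvec"].ravel()).as_matrix(); c=-Rm.T@d["tvec"].ravel()
    ray=Rm.T@np.array([(u-d["cx"])/d["fx"],(v-d["cy"])/d["fy"],1]); return c+ray*(z-c[2])/ray[2]
for px,z in [((300,256),.035),((430,256),.035),((493,441),.03),((524,441),.03),((450,97),.035),((447,96),.046)]:
    print(px,rpos({"tcp_pos":bp(px[0]/1.5-.17,px[1]/1.5-.17,z)}).round(1))
crop(d["image"],(310,190),(40,50),8,"pics/w4c.png")
go([-122,-76,198])
E
```

```text
(300, 256) [-22.7  40.6  35. ]
(430, 256) [-22.9 -59.4  35. ]
(493, 441) [-159.1 -101.2   30. ]
(524, 441) [-159.1 -123.3   30. ]
(450, 97) [116.3 -79.7  35. ]
(447, 96) [109.4 -75.5  46. ]
[-122, -76, 198] ([-0.1, 0.1, -0.2], [5.6, 1.53, 2.67])
```

View pics/w4c.png

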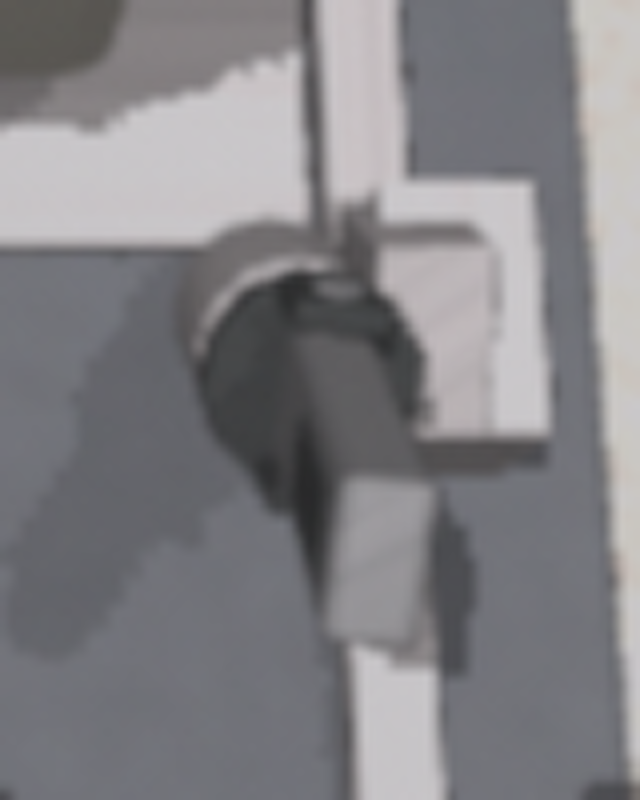

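Request:
send_rows:
  increments:
    - [0,0,0,2.8,0.7,1,100]
    - [0,0,0,5.6,1.5,2,100]
    - [0,0,0,5.6,1.5,2.7,100]
    - [0,0,0,5.6,1.5,2.7,100]

```text
time: 9.2
tcp_pos: [0.4552, -0.0725, 0.1958]
ee_rot: [-2.061, 1.751, -0.461]
ft_force: [0.7, 0.7, 0.2]
opening: 0.0854
```

```bash
python3 - <<'E'
from rig import r
from h import *
o=r.observe(); print(rpos(o),o["joint_positions"]); 
d=r.get_image("wrist"); np.savez("wrist5.npz",**d)
crop(d["image"],(256,192),(256,192),1.5,"pics/wrist5.png")
w=cloud(d)
b=np.array([-47,-76,68.6]);a=np.array([-.5,0,.866])
for q in (2.2,2.8,3.2):print(q,proj(d,rd(PR,np.array([b,b+a*(13+2.55*q),b+a*(75+2.55*q)])/1000)).round(1).tolist())
for t in ["lever_pivot","lever_tip","boss_top"]:
    print(t,[(np.round(np.array(x["centre"])*[512,384],1).tolist(),round(x["score"],2)) for x in r.pinpoint(t,"wrist")])
c=proj(d,rd(PR,(b+a*78)/1000))[0]; print(c)
crop(d["image"],c,(50,45),8,"pics/w5c.png")
E
```

```text
[-121.89877651  -76.87611832  195.84174562] [-0.47124683  0.21051245  2.28142477  0.9630223   0.3719662   0.07451014]
2.2 [[252.0, 174.3], [251.9, 179.2], [251.3, 201.4]]
2.8 [[252.0, 174.3], [251.9, 179.7], [251.3, 202.1]]
3.2 [[252.0, 174.3], [251.9, 180.0], [251.3, 202.6]]
lever_pivot [([253.3, 180.8], 0.79)]
lever_tip [([243.5, 204.2], 0.85)]
boss_top [([249.7, 170.1], 0.56)]
[251.35753293 200.27103339]
```

View pics/wrist5.png

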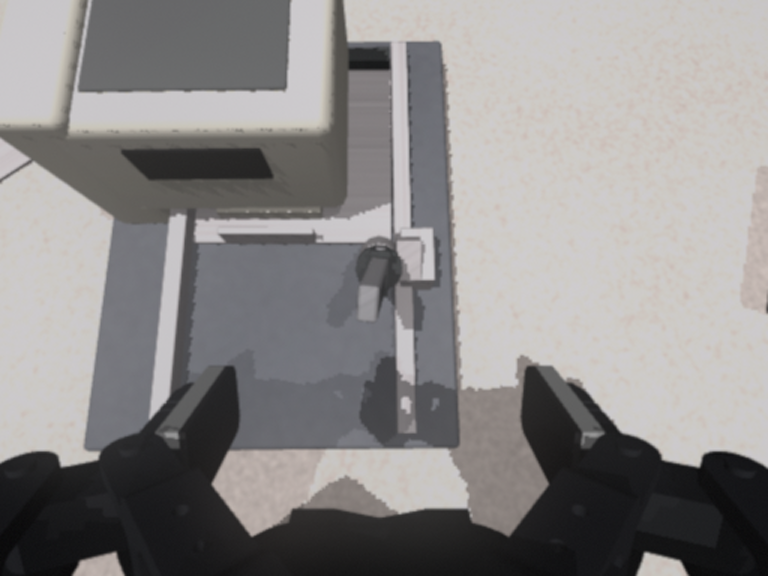

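View pics/w5c.png

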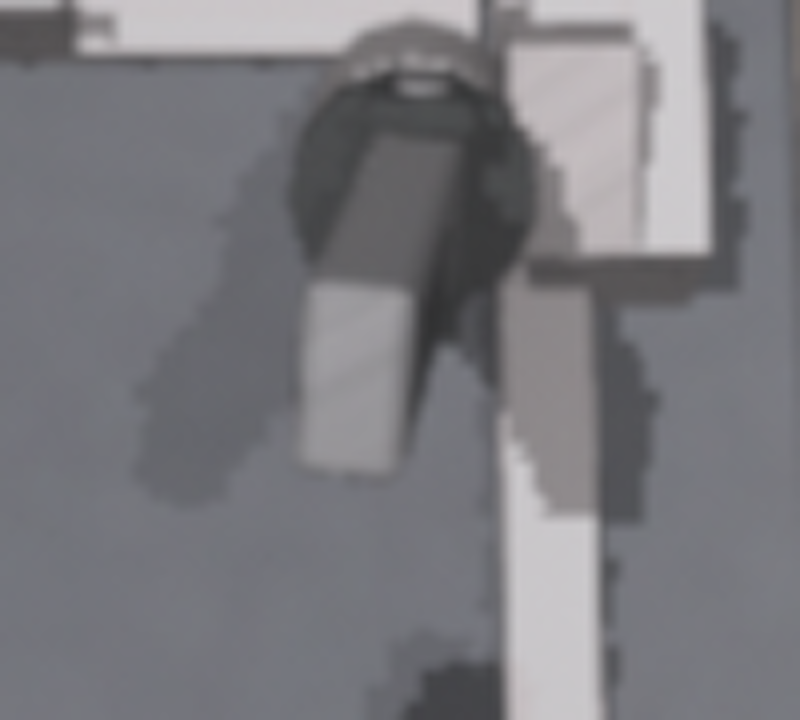

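```bash
cat >> h.py <<'E'
B=np.array([-47,-76,68.6]);A=np.array([-.5,0,.866])
def onaxis(o):
    q=rpos(o)-B; s=q@A; perp=q-s*A; return "s %.1f  e1 %.1f  y %.1f"%(s,perp@[.866,0,.5],perp[1])
def spin(o):
    M=toolR(PR[2],np.pi/6,np.pi); rv=R.from_matrix(M.T@R.from_rotvec(o["ee_rot"]).as_matrix()).as_rotvec()*180/np.pi; return rv.round(1)
E
python3 - <<'E'
from h import *
go(B+A*43,spin=np.pi+np.radians(4))
E
```

```text
[-68.5   -76.    105.838] ([0.0, 0.1, 3.9], [0.09, -0.02, 10.65])
```

Request:
send_rows:
  increments:
    - [0,0,4,-0.1,0,2,100]
    - [0,0,4,-0.1,0,4,100]
    - [0,0,4,-0.1,0,6,100]
    - [0,0,4,-0.1,0,8,100]
    - [0,0,4,-0.1,0,9.5,100]
    - [0,0,4,-0.1,0,10.6,100]
    - [0,0,4,-0.1,0,10.6,100]
    - [0,0,4,-0.1,0,10.6,100]

```text
time: 10.07
tcp_pos: [0.507, -0.061, 0.1063]
ee_rot: [-1.995, 1.811, -0.443]
ft_force: [0.9, -0.6, 1.7]
opening: 0.0854
```

```bash
python3 - <<'E'
from rig import r
from h import *
o=r.observe(); print(onaxis(o),spin(o),o["joint_positions"],o["ft_force"],o["ft_torque"]); 
d=r.get_image("wrist"); crop(d["image"],(256,192),(256,192),1.5,"pics/wrist6.png")
d=r.get_image("side"); crop(d["image"],(245,190),(70,60),5,"pics/side6.png")
E
```

```text
s 43.6  e1 -0.1  y 1.8 [-0.  -0.1  4.1] [-0.38349487  0.46234846  2.27260523  1.74839392  0.27086693 -0.60251014] [ 0.92421566 -0.56999222  1.65744994] [0.0328496  0.23740258 0.01764026]
```

View pics/wrist6.png

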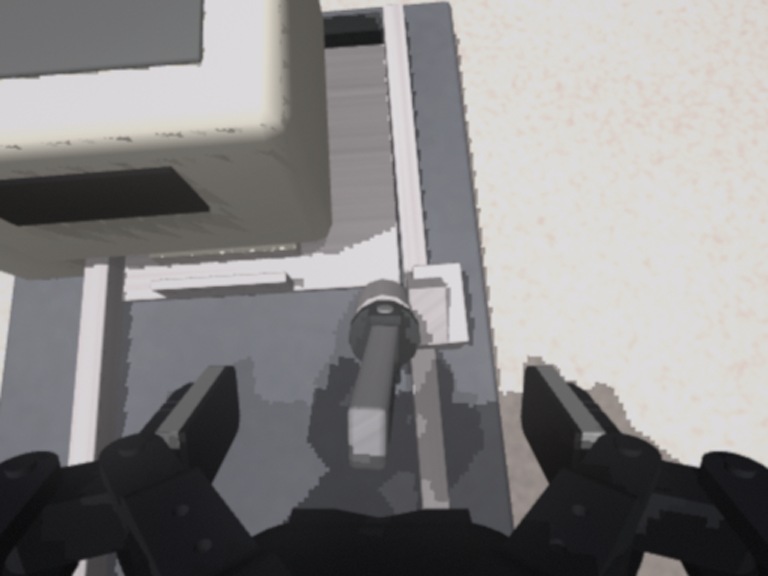

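View pics/side6.png

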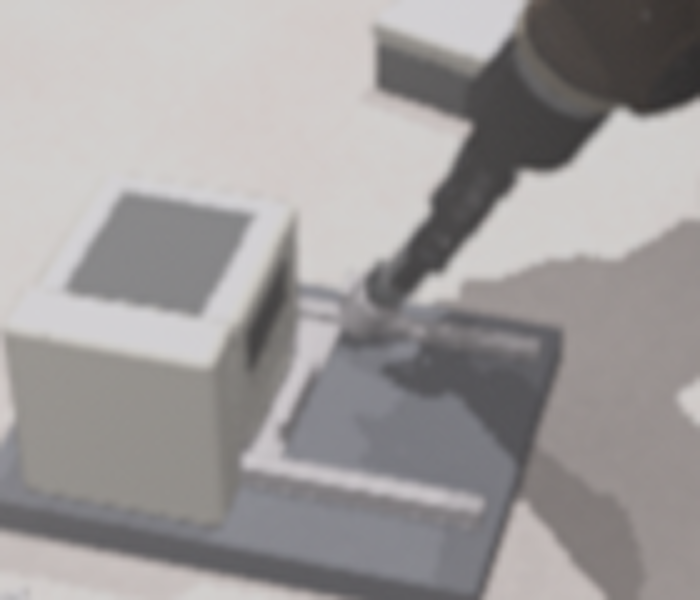

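Request:
send_rows:
  increments:
    - [0,0,0,0.18,0,0,100]
    - [0,0,0,0.18,0,0,0]
    - [0,0,0,0.18,0,0,0]
    - [0,0,0,0.18,0,0,0]
    - [0,0,0,0.18,0,0,0]
    - [0,0,0,0.18,0,0,0]
    - [0,0,0,0.18,0,0,0]
    - [0,0,0,0.18,0,0,0]
    - [0,0,0,0.18,0,0,0]
  force: 40

```text
time: 10.92
tcp_pos: [0.5072, -0.0631, 0.1062]
ee_rot: [-1.994, 1.811, -0.444]
ft_force: [-2.8, 4.7, 3.8]
opening: 0.0097
```

```bash
python3 - <<'E'
from rig import r
from h import *
o=r.observe(); print(onaxis(o),spin(o),o["opening"],o["ft_force"],o["ft_torque"]); 
d=r.get_image("wrist"); crop(d["image"],(256,192),(256,192),1.5,"pics/wrist7.png")
E
```

```text
s 43.6  e1 -0.3  y -0.2 [ 0.  -0.1  4.1] 0.009716243409266747 [-2.78639425  4.67251428  3.8159126 ] [0.77405928 0.21785944 0.40141445]
```

View pics/wrist7.png

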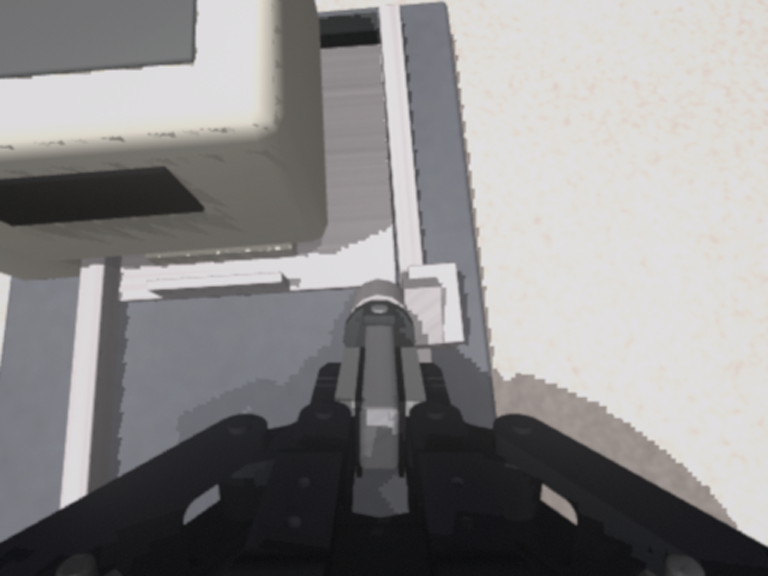

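Request:
send_rows:
  increments:
    - [0,0,6.5,0,0,0.03,0]
    - [0,0,13,0,0,0.06,0]
    - [0,0,19.5,0,0,0.09,0]
    - [0,0,26,0,0,0.12,0]
    - [0,0,32.5,0,0,0.145,0]
    - [0,0,39,0,0,0.17,0]
    - [0,0,45.5,0,0,0.2,0]
    - [0,0,52,0,0,0.23,0]
    - [0,0,58.5,0,0,0.26,0]
    - [0,0,65,0,0,0.29,0]
    - [0,0,71.5,0,0,0.32,0]
    - [0,0,78,0,0,0.35,0]

```text
time: 11.97
tcp_pos: [0.509, -0.0623, 0.1034]
ee_rot: [-0.393, 2.587, 0.016]
ft_force: [-1.0, 8.7, 6.2]
opening: 0.0089
```

```bash
python3 - <<'E'
from rig import r
from h import *
o=r.observe(); print(onaxis(o),spin(o),o["opening"],o["joint_positions"],o["ft_force"],o["ft_torque"]); 
d=r.get_image("wrist"); crop(d["image"],(256,192),(256,192),1.5,"pics/wrist8.png")
E
```

```text
s 40.2  e1 -0.1  y 0.2 [-0.1 -0.2 82.4] 0.008870793578221176 [-0.38571374  0.4711647   2.27034968  1.77082388  0.27486599  0.73889704] [-1.03210887  8.71621789  6.20234157] [1.4474469  0.02770655 0.84001385]
```

View pics/wrist8.png

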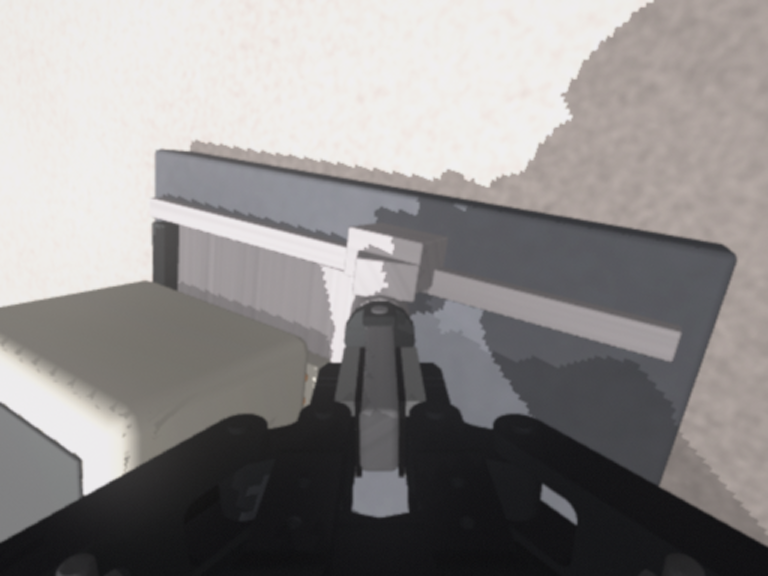

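Request:
send_rows:
  increments:
    - [0,0,6.5,0,0,0.03,0]
    - [0,0,13,0,0,0.06,0]
    - [0,0,19.5,0,0,0.09,0]
    - [0,0,26,0,0,0.12,0]
    - [0,0,32.5,0,0,0.145,0]
    - [0,0,39,0,0,0.17,0]
    - [0,0,45.5,0,0,0.2,0]
    - [0,0,52,0,0,0.23,0]
    - [0,0,58.5,0,0,0.26,0]
    - [0,0,65,0,0,0.29,0]
    - [0,0,71.5,0,0,0.32,0]
    - [0,0,78,0,0,0.35,0]

```text
time: 13.02
tcp_pos: [0.5113, -0.0621, 0.1006]
ee_rot: [1.366, 2.331, 0.47]
ft_force: [0.7, 8.0, 7.8]
opening: 0.0095
```

```bash
cat > st.py <<'E'
from rig import r
from h import *
o=r.observe(); M=R.from_rotvec(o["ee_rot"]).as_matrix()
print(onaxis(o),"spin",spin(o),"op",round(o["opening"],4),"j",o["joint_positions"].round(3),"F_tool",(M.T@o["ft_force"]).round(1),"T_tool",(M.T@o["ft_torque"]).round(2))
E
python3 st.py
```

```text
s 36.7  e1 0.5  y 0.0 spin [ -0.2  -0.2 160.4] op 0.0095 j [-0.383  0.479  2.268  1.798  0.276  2.075] F_tool [ 5.4  8.  -5.7] T_tool [-1.03  1.19 -0.06]
```

Request:
send_rows:
  increments:
    - [0,0,5,0,0,0.02,0]
    - [0,0,10,0,0,0.045,0]
    - [0,0,14,0,0,0.06,0]
    - [0,0,14,0,0,0.06,0]

```text
time: 13.35
tcp_pos: [0.5117, -0.0622, 0.1001]
ee_rot: [1.658, 2.174, 0.541]
ft_force: [0.1, 6.7, 5.9]
opening: 0.009
```

```bash
python3 st.py
```

```text
s 36.1  e1 0.6  y -0.1 spin [ -0.2  -0.2 174.3] op 0.009 j [-0.383  0.481  2.268  1.802  0.276  2.314] F_tool [ 6.1  4.7 -4.5] T_tool [-0.79  1.39  0.11]
```

Request:
send_rows:
  increments:
    - [0,0,2,0,0,0.01,0]
    - [0,0,4,0,0,0.02,0]
    - [0,0,4,0,0,0.02,0]

```text
time: 13.6
tcp_pos: [0.5118, -0.0622, 0.1]
ee_rot: [1.737, 2.124, 0.559]
ft_force: [0.5, 7.0, 6.8]
opening: 0.0094
```

```bash
python3 st.py
```

```text
s 35.9  e1 0.6  y -0.1 spin [ -0.2  -0.2 178.2] op 0.0094 j [-0.383  0.481  2.268  1.804  0.276  2.38 ] F_tool [ 6.7  5.  -5. ] T_tool [-0.75  1.35  0.  ]
```

Request:
send_rows:
  increments:
    - [0,0,2,0,0,0.01,0]
    - [0,0,3,0,0,0.01,0]
    - [0,0,3,0,0,0.01,0]

```text
time: 13.85
tcp_pos: [0.5118, -0.0622, 0.0999]
ee_rot: [1.795, 2.085, 0.572]
ft_force: [1.2, 6.5, 6.5]
opening: 0.0097
```

```bash
python3 st.py
```

```text
s 35.8  e1 0.6  y -0.1 spin [   0.2    0.2 -178.9] op 0.0097 j [-0.383  0.481  2.267  1.804  0.276  2.43 ] F_tool [ 6.3  5.1 -4.5] T_tool [-0.58  1.33 -0.32]
```

Request:
send_rows:
  increments:
    - [0,0,2,0,0,0.01,0]
    - [0,0,3,0,0,0.01,0]
    - [0,0,3,0,0,0.01,0]

```text
time: 14.1
tcp_pos: [0.5119, -0.0622, 0.0999]
ee_rot: [1.853, 2.045, 0.586]
ft_force: [-1.0, 6.2, 8.7]
opening: 0.0095
```

```bash
python3 st.py
```

```text
s 35.8  e1 0.7  y -0.1 spin [   0.2    0.2 -176. ] op 0.0095 j [-0.383  0.481  2.267  1.804  0.275  2.481] F_tool [ 6.6  4.  -7.5] T_tool [-0.49  1.19 -0.87]
```

Request:
send_rows:
  increments:
    - [0,0,0,0,0,0,100]
    - [0,0,0,0,0,0,100]
    - [0,0,0,0,0,0,100]
    - [0,0,0,0,0,0,100]
    - [0,0,0,0,0,0,100]
    - [0,0,0,0,0,-1,100]
    - [0,0,0,0,0,-3,100]
    - [0,0,0,0,0,-5,100]
    - [0,0,0,0,0,-7,100]
    - [0,0,0,0,0,-8,100]
    - [0,0,0,0,0,-8,100]

```text
time: 15.02
tcp_pos: [0.4645, -0.0683, 0.1488]
ee_rot: [1.837, 2.024, 0.595]
ft_force: [0.1, 0.2, -0.2]
opening: 0.0852
```

```bash
python3 st.py;  python3 - <<'E'
from rig import r
from h import *
d=r.get_image("wrist"); crop(d["image"],(256,192),(256,192),1.5,"pics/wrist9.png"); np.savez("wrist9.npz",**d)
go(B+A*110+[0,30,0],spin=np.pi)
E
```

```text
s 102.0  e1 -16.2  y 1.8 spin [  -0.8    2.2 -176.1] op 0.0852 j [-0.451  0.328  2.34   1.552  0.299  2.685] F_tool [ 0.2 -0.   0.2] T_tool [ 0.26 -0.01 -0.06]
[-102.    -46.    163.86] ([0.8, -2.2, 176.1], [2.95, 1.4, -0.86])
```

View pics/wrist9.png

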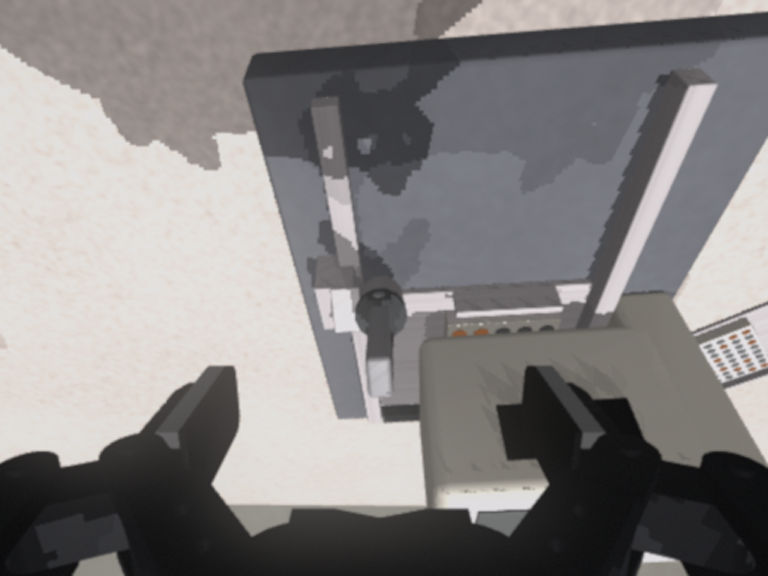

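Request:
send_rows:
  increments:
    - [0,0,-6,0,0,0,100]
    - [0,0,-13,0,0,0,100]
    - [0,0,-20,0,0,0,100]
    - [0,0,-27,0,0,-1,100]
    - [0,0,-34,0,0,-1,0]
    - [0,0,-41,0,0,-1,0]
    - [0,0,-48,0,0,-1,0]
    - [0,0,-55,0,0,-1,0]
    - [0,0,-62,0,0,-1,0]
    - [0,0,-69,0,0,-1,0]
    - [0,0,-76,0,0,-1,0]
    - [0,0,-83,0,0,-1,0]

```text
time: 16.07
tcp_pos: [0.4608, -0.069, 0.1561]
ee_rot: [0.024, 2.599, 0.117]
ft_force: [-0.5, 0.2, -0.3]
opening: 0.0002
```

```bash
python3 st.py;  python3 - <<'E'
from h import *
go(B+A*110+[0,30,0],spin=np.pi)
E
```

```text
s 110.2  e1 -15.9  y 1.7 spin [  1.4  -0.8 100.5] op 0.0002 j [-0.458  0.307  2.339  1.466  0.304  1.313] F_tool [ 0.6  0.2 -0. ] T_tool [0.06 0.22 0.03]
[-102.    -46.    163.86] ([-1.4, 0.8, -100.5], [-1.04, 3.08, 0.03])
```

Request:
send_rows:
  increments:
    - [0,0,-7,-0.1,0.3,0,0]
    - [0,0,-14,-0.2,0.6,0,0]
    - [0,0,-21,-0.3,0.9,0,0]
    - [0,0,-28,-0.4,1.2,0,0]
    - [0,0,-35,-0.5,1.5,0,0]
    - [0,0,-42,-0.6,1.8,0,0]
    - [0,0,-49,-0.7,2.1,0,0]
    - [0,0,-56,-0.8,2.4,0,0]
    - [0,0,-63,-0.9,2.7,0,0]
    - [-1.4,0.8,-70,-1,3.1,0,0]
    - [-1.4,0.8,-77,-1,3.1,0,0]
    - [-1.4,0.8,-84,-1,3.1,0,0]

```text
time: 17.07
tcp_pos: [0.4695, -0.0384, 0.1642]
ee_rot: [-1.772, 1.997, -0.375]
ft_force: [-0.6, -0.2, -0.1]
opening: 0.0001
```

```bash
python3 st.py;  python3 - <<'E'
from rig import r
from h import *
go(B+A*110+[0,30,0],spin=np.pi); go(B+A*65+[0,30,0],spin=np.pi)
d=r.get_image("wrist"); crop(d["image"],(256,192),(256,192),1.5,"pics/wrist10.png"); np.savez("wrist10.npz",**d)
E
```

```text
s 110.3  e1 0.1  y 30.4 spin [ 0.  -0.2 16.5] op 0.0001 j [-0.365  0.289  2.309  1.271  0.273  0.126] F_tool [ 0.3  0.6 -0.2] T_tool [-0.23  0.04 -0.03]
[-102.    -46.    163.86] ([-0.0, 0.2, -16.5], [0.04, -0.0, 0.03])
[-79.5  -46.   124.89] ([-0.0, 0.2, -16.5], [0.05, -0.0, 4.53])
```

View pics/wrist10.png

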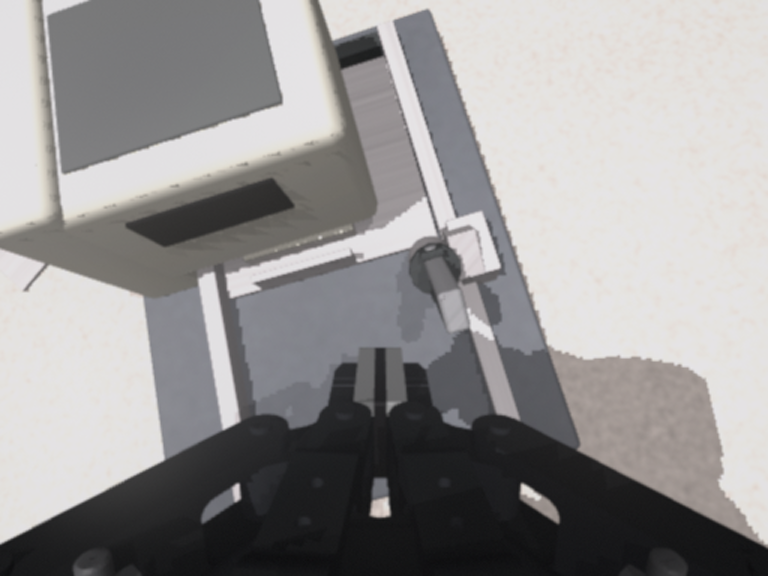

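Request:
send_rows:
  increments:
    - [0,0,-7,0,0,0,0]
    - [0,0,-14,0,0,0,0]
    - [0,0,-16.5,0,0,1.5,0]
    - [0,0,-16.5,0,0,3.2,0]
    - [0,0,-16.5,0,0,4.7,0]
    - [0,0,-16.5,0,0,4.7,0]
    - [0,0,-16.5,0,0,4.7,0]

```text
time: 17.7
tcp_pos: [0.4919, -0.0342, 0.1231]
ee_rot: [-2.057, 1.75, -0.459]
ft_force: [0.4, 0.2, 0.2]
opening: -0.0001
```

```bash
python3 st.py;  python3 - <<'E'
from rig import r
from h import *
d=r.get_image("wrist"); crop(d["image"],(256,192),(256,192),1.5,"pics/wrist11.png")
E
```

```text
s 63.4  e1 -0.8  y 30.8 spin [-0.  -0.3  0.5] op -0.0001 j [-0.332  0.407  2.304  1.71   0.249 -0.578] F_tool [-0.2 -0.5  0.1] T_tool [-0.2   0.02 -0.03]
```

View pics/wrist11.png

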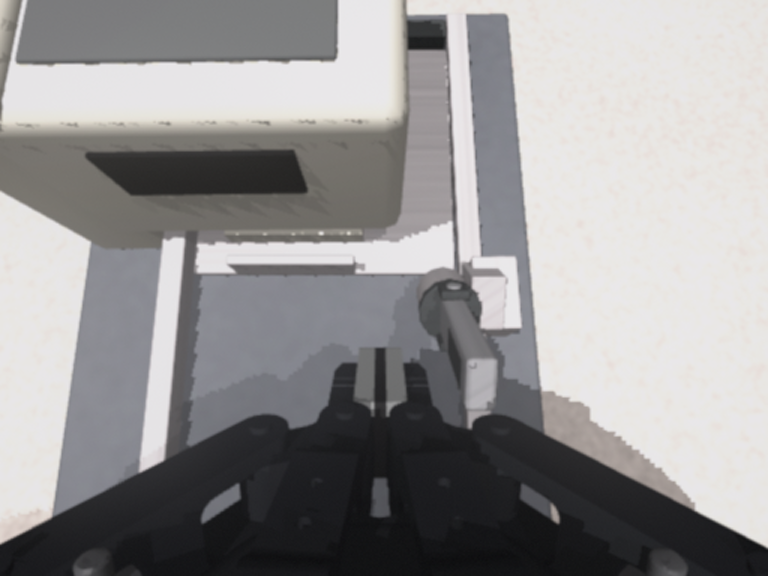

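Request:
send_rows:
  increments:
    - [0,0,0,1.0,0,0,0]
    - [0,0,0,1.7,0,0,0]
    - [0,0,0,2.4,0,0,0]
    - [0,0,0,3.1,0,0.05,0]
    - [0,0,0,3.7,0,0.2,0]
    - [0,0,0,4.3,0,0.4,0]
    - [0,0,0,4.9,0,0.75,0]
    - [0,0,0,5.4,0,1.1,0]
    - [0,0,0,5.9,0,1.6,0]
    - [0,0,0,6.3,0,2.1,0]

```text
time: 18.58
tcp_pos: [0.5129, -0.0954, 0.1049]
ee_rot: [-2.057, 1.748, -0.463]
ft_force: [-0.1, -0.5, 2.0]
opening: 0.0001
```

```bash
python3 st.py;  python3 - <<'E'
from rig import r
from h import *
d=r.get_image("wrist"); crop(d["image"],(256,192),(256,192),1.5,"pics/wrist12.png")
E
```

```text
s 42.4  e1 -0.8  y -33.0 spin [ 0.1 -0.2  0.4] op 0.0001 j [-0.459  0.477  2.241  1.613  0.301 -0.598] F_tool [ 0.5 -0.9 -1.9] T_tool [-0.22  0.06  0.01]
```

View pics/wrist12.png

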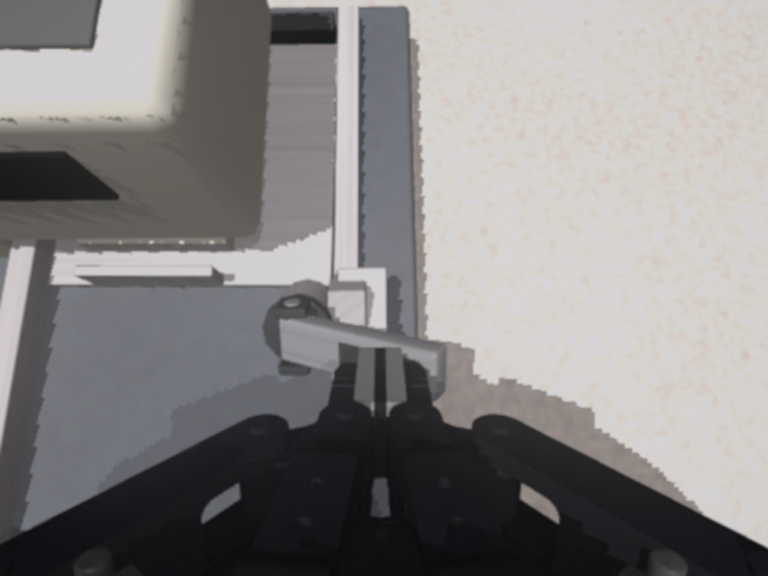

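Request:
send_rows:
  increments:
    - [0,0,0,0.3,0,0.5,0]
    - [0,0,0,0.6,0,1.1,0]
    - [0,0,0,0.75,0,1.6,0]
    - [0,0,0,0.9,0,2.1,0]
    - [0,0,0,0.9,0,2.4,0]
    - [0,0,0,0.9,0,2.4,0]

```text
time: 19.13
tcp_pos: [0.5259, -0.1014, 0.0839]
ee_rot: [-2.058, 1.748, -0.462]
ft_force: [0.0, 1.1, -0.0]
opening: 0.0002
```

```bash
python3 st.py
```

```text
s 18.2  e1 -1.0  y -41.1 spin [ 0.  -0.2  0.4] op 0.0002 j [-0.458  0.534  2.221  1.73   0.305 -0.72 ] F_tool [-1.1 -0.2  0.1] T_tool [-0.21 -0.01 -0.02]
```

Request:
send_rows:
  increments:
    - [0,0,0,0,0,0.1,0]
    - [0,0,0,0,0,0.15,0]

```text
time: 19.3
tcp_pos: [0.5264, -0.1012, 0.0832]
ee_rot: [-2.058, 1.748, -0.463]
ft_force: [-2.4, -0.3, 2.3]
opening: -0.0002
```

```bash
python3 st.py
```

```text
s 17.4  e1 -0.9  y -41.0 spin [ 0.1 -0.2  0.4] op -0.0002 j [-0.457  0.536  2.221  1.738  0.305 -0.728] F_tool [-0.1  1.  -3.2] T_tool [-0.36  0.1  -0.02]
```

Still moving the lever; press until the hard stop shows.

Request:
send_rows:
  increments:
    - [0,0,0,0,0,0.1,0]
    - [0,0,0,0,0,0.15,0]

```text
time: 19.47
tcp_pos: [0.527, -0.1014, 0.0823]
ee_rot: [-2.058, 1.748, -0.464]
ft_force: [-8.2, -2.9, 11.6]
opening: -0.0
```

Request:
send_rows:
  increments:
    - [0,0,0,0,0,0.1,0]
    - [0,0,0,0,0,0.15,0]

```text
time: 19.63
tcp_pos: [0.5276, -0.1015, 0.0814]
ee_rot: [-2.057, 1.749, -0.465]
ft_force: [-13.0, -4.6, 20.2]
opening: -0.0002
```

```bash
python3 st.py
```

```text
s 15.3  e1 -0.8  y -41.5 spin [ 0.1 -0.1  0.4] op -0.0002 j [-0.456  0.541  2.22   1.757  0.304 -0.745] F_tool [  2.4   1.7 -24.3] T_tool [-0.64  0.27 -0.02]
```

Request:
send_rows:
  increments:
    - [0,0,0,0,0,-0.8,0]
    - [0,0,0,0,0,-2,0]
    - [0,0,0,0,0,-4,0]
    - [0,0,0,0,0,-7,0]
    - [0,0,0,0,0.5,-10,0]
    - [0,0,0,0,1,-13,0]
    - [0,0,0,0,1,-13,0]
    - [0,0,0,0,1,-13,0]

```text
time: 20.3
tcp_pos: [0.4552, -0.1142, 0.1895]
ee_rot: [-2.056, 1.747, -0.467]
ft_force: [0.2, 0.4, -1.1]
opening: -0.0
```

```bash
python3 st.py; python3 - <<'E'
from rig import r
from h import *
d=r.get_image("wrist"); np.savez("wrist13.npz",**d)
w=cloud(d)
q=proj(d,rd(PR,np.array([B+A*13,B+A*13+[0,-62,0],[-20,-60,35]])/1000)); print(q)
crop(d["image"],q[0]+[20,0],(75,60),5,"pics/w13c.png")
crop(d["image"],(256,192),(256,192),1.5,"pics/wrist13.png")
# lever top-surface depths along lever
for n in (20,30,40,50,58):
    P=B+A*18+[0,-n,0]; u=proj(d,rd(PR,P/1000))[0].round().astype(int); print(n,P.round(1),rpos({"tcp_pos":w[u[1],u[0]]}).round(1))
E
```

```text
s 145.6  e1 -10.4  y -41.9 spin [ 0.2 -0.1  0.3] op -0.0 j [-0.579  0.242  2.265  1.01   0.417 -0.066] F_tool [-0.4  0.3  1.1] T_tool [-0.24 -0.01 -0.02]
[[205.04583741 169.29316981]
 [275.61418784 168.95635246]
 [197.21728108 151.93334292]]
20 [-56.  -96.   84.2] [-55.9 -95.8  85. ]
30 [ -56.  -106.    84.2] [ -55.7 -106.1   84.1]
40 [ -56.  -116.    84.2] [ -55.7 -116.4   84. ]
50 [ -56.  -126.    84.2] [ -56.1 -125.9   85. ]
58 [ -56.  -134.    84.2] [ -55.8 -133.7   84. ]
```

View pics/wrist13.png

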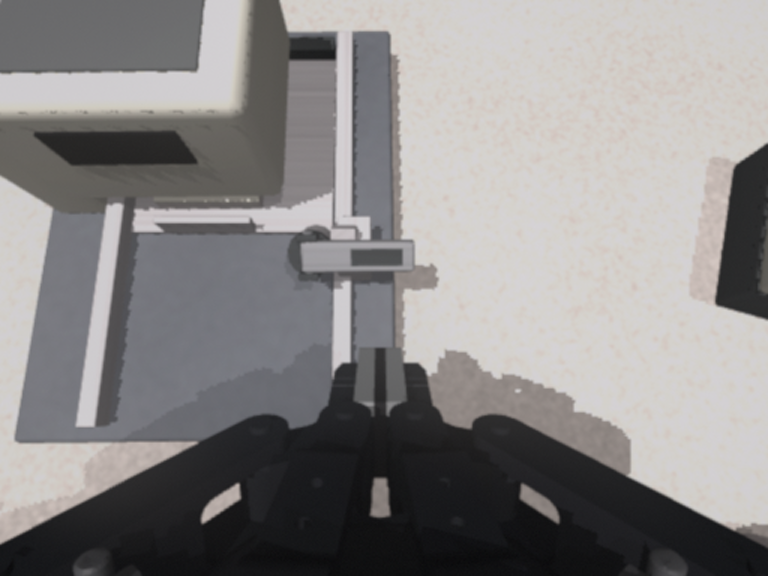

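View pics/w13c.png

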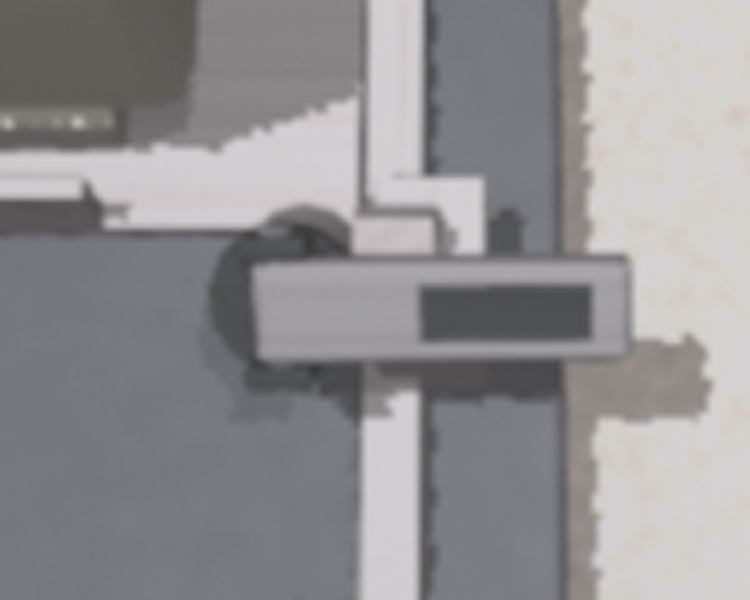

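```bash
python3 - <<'E'
from h import *
d=dict(np.load("wrist13.npz"))
g=cv2.cvtColor(d["image"],cv2.COLOR_RGB2GRAY).astype(float)
Rm=R.from_rotvec(d["rvec"].ravel()).as_matrix(); c=-Rm.T@d["tvec"].ravel()
def bp(u,v,z):
    ray=Rm.T@np.array([(u-d["cx"])/d["fx"],(v-d["cy"])/d["fy"],1]); return c+ray*(z-c[2])/ray[2]
for col in (185,190,195): 
    k=g[145:162,col]; i=np.argmin(np.diff(k)); v=145+i+.5; print(col,v,[rpos({"tcp_pos":bp(col,v,z)})[0].round(1) for z in (.03,.035)])
for col in (60,90,120):
    k=g[280:300,col]; i=np.argmax(np.abs(np.diff(k))); v=280+i+.5; print("bed near",col,v,rpos({"tcp_pos":bp(col,v,.03)}).round(1))
k=g[10:60,207]; print(k.astype(int).tolist()); 
for v in (25,35,38,40,42): print(v,rpos({"tcp_pos":bp(207,v,.035)}).round(1))
E
```

```text
185 154.5 [np.float64(-20.9), np.float64(-22.8)]
190 154.5 [np.float64(-20.9), np.float64(-22.8)]
195 154.5 [np.float64(-20.9), np.float64(-22.8)]
bed near 60 284.5 [-152.3   67.2   30. ]
bed near 90 294.5 [-161.5   37.3   30. ]
bed near 120 293.5 [-160.7    8.8   30. ]
[206, 205, 202, 200, 199, 201, 203, 206, 208, 206, 192, 154, 114, 103, 85, 65, 50, 47, 48, 49, 50, 49, 46, 38, 30, 30, 31, 31, 32, 57, 100, 127, 129, 130, 133, 134, 132, 131, 131, 131, 132, 132, 131, 132, 131, 130, 129, 129, 128, 126]
25 [136.3 -65.3  35. ]
35 [122.7 -65.7  35. ]
38 [118.7 -65.8  35. ]
40 [116.  -65.9  35. ]
42 [113.3 -66.   35. ]
```

```bash
python3 - <<'E'
from rig import r
print(r.hand_in()); print(r.observe()["time"])
E
```

```text
the job is handed in; nothing more can be done
None
the job is handed in; nothing more can be done
```

I did all three steps in order and handed the job in at about 20 s of the 69 s allowed; the hand-in gave no verdict.

- **Carrier:** I pushed it with closed fingers, tool leaned back 30°, until it stopped against the end stop, where the force rose to about 28 N. In the last picture its rear edge is at reader x of about −21 mm if the line seen is the plate's lower edge, or −23 mm if it is the upper edge. Home is −20 mm, so the picture alone does not settle the 3 mm limit. The push position when it stopped (about −18 mm) and the far end, where no gap to the end stop shows, both say it is home.
- **Bolt:** I screwed it in by the standing lever, about 180° clockwise in one grasp instead of the suggested 2 or 3. It ended with a clear torque rise of about 0.9 N m at the snug stop, at the angle the geometry predicts within about 4°. While I backed out afterwards, the last joint reached the edge of its range (2.685 of 2.69 rad) and the tool drifted 16 mm sideways. No force showed and the lever stayed standing.
- **Lever:** I pushed it over to the reader's right and pressed it down to its stop with 24 N. The depth picture shows it flat within about 1 mm along its length, pointing within about 1–2° of the snug direction.

The arm was clear of everything at hand-in and read about 1 N, close to its zero reading. I did not measure the bottle, the jar and the tip box again at the end; the arm never worked close to them, and no unexpected contact force showed in the readings between moves.

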